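# Swap the open dish-warmer tray

## Robot

A 6-joint arm with a two-finger parallel gripper is mounted at the origin on the work surface. World frame = base frame: x ahead of the robot, y to its left, z up, the work surface at z = 0. Lengths are in m, angles in rad, forces in N, time in s.
With the tool pointing down it reaches from about 0.375 to 0.9 m from the base axis. Payload 3.1 kg.
Tool frame: the origin (TCP) lies on the centre line of the jaws, within the pads' length; the fingertips stand 25 mm ahead of it and the grasp point (between the pads) lies 6 mm ahead of it (arm.tip_reach is the distance from the TCP to the fingertips, in m); z points along the fingers, x is the direction in which the jaws open and shut, and the axes are right-handed (so a half turn about z gives the same grasp; the last joint's range is limited). The gripper opens to 87 mm and grips with 3 to 60 N. Pads are 19 mm wide; open, the fingers measure 117 mm over their backs; the gripper's body (75 mm by 190 mm) begins 51 mm behind the grasp point.
Start: joints at [-0.178, 0.527, 1.433, -0, 1.181, -0.178], TCP at [0.625, 0, 0.248] pointing down, gripper open.
Joint ranges: [-3.08, 3.08], [-0.75, 2.2], [0.22, 2.44], [-1.43, 4.57], [0, 2.65], [-2.85, 2.85]. Speed limits (rad/s): [2.79, 2.79, 3.14, 3.14, 3.14, 3.14].

## Interface

Orientations are given as a rotation vector (axis times angle).
In Python, from bench import arm gives the robot as it stands.
- The arm moves only by the tool drive_tool, never from a script. Its argument "increments" is a list of rows, each an object with "offset": the shift along the tool's x, y, z in cm, a list of three; "twist": the turn, a rotation vector about the tool's x, y, z in rad, a list of three; "gripper": the opening, from 0 (shut) to 1 (fully open). In form: [{"offset": [tx, ty, tz], "twist": [rx, ry, rz], "gripper": gripper}, ...]. A call has exactly 5 rows; each row is the pose to reach, as a shift and turn from the pose commanded when the call began, along the tool's axes at that moment; what a row does not reach only later rows make up. A row lasts 1/12 s, in which the tool goes at most 41.7 mm and 7.16 degrees, less where a joint would pass 70% of its speed; a pose out of reach is approached as far as the arm can. A call with a gripper value outside its range is refused whole. The fingers move at their own pace and stop on an object; "squeeze" is the grip in N (left out, the last holds). Time passes only in rows, so rows that repeat a pose let the fingers close, or fill a call up. It gives the time, the measured TCP pose, the force and the opening at its end, in the units of the state.
- arm.get_state(): the state, without advancing time (a new reading comes with each control period).
- arm.get_image(name): name is "scene" or "side" or "wrist"; returns a dict with "img" (480x640x3 uint8, red, green, blue), "mtx" (3x3 intrinsics, pixels), "dist" ([k1, k2, p1, p2, k3] as OpenCV has them; the pictures are not rectified), "rvec" (rotation vector, rad) and "tvec" (3), from world to camera coordinates, as OpenCV has them; the wrist camera has in their place "tool_from_camera" (4x4, takes a point from camera to tool coordinates, whose origin is the TCP and whose axes are the tool frame's). Camera axes: x right, y down, z forward; pixel columns grow to the right and rows downward; lengths in m; the calibration is good to about 2 mm. A picture is of the moment at which its call begins: read the wrist's pose just before it. There is no depth.
- arm.sign_off(): hands the job in, once; it reports no verdict.
The state is a dict: "time": time; "joint_pos": joint angles; "joint_velocities": joint speeds; "tau": joint torques, N m; "position": TCP position; "orientation": TCP orientation; "ft_force": force on the tool from outside, world axes, zero at the start; "moment": the same for the moment, N m; "finger_gap": opening from 0.0 (shut) to 1.0 (fully open).
Only numpy, scipy, OpenCV 4.12 (cv2) and the standard library are available. Lean on these libraries where they do the work, as an engineer would, in place of code of your own. Each camera call takes 0.05 s, during which the arm holds its last target. There are 200 camera calls.

## Task

Only one warmer tray may stand open at a time: first push the empty tray with the orange lip fully home, then hook a fingertip behind the blue lip and draw the blue tray out as far as it goes, with its dish still sitting flat in its seat. Do all of this with the fingertips: do not pinch either lip between the fingers, do not lift or touch the dish, and leave the bottle, tip box and pot alone. Finish with the hand clear of everything.

Things in the scene. Friction and masses are not known exactly. Their poses are not given: they have to be found in the camera images.
- blue_housing: white fixed housing of the blue-lipped tray: 170 (x) x 128 (y) x 65 mm high, clear window on top. Origin: centre of its underside, on the worktop. x points from its open front to its back; the front is at x = -85 mm. The tray comes out of the front, towards the robot. It stands turned by up to about 13 degrees.
- blue_tray (a joint): slide of the blue-lipped tray along its rails, in m: 0 = fully home in its housing, 0.110 = drawn fully out against its stop. Starts at 0. Sliding resistance about 1.5 N plus light damping; no spring, it stays where it is left. The tray travels along minus x of blue_housing as it comes out.
- blue_lip (a point): blue upright lip across the front end of the blue tray, 104 mm wide (y), 30 mm tall, 10 mm thick with its facing. Origin: middle of its INNER face (towards the housing), at its foot on the tray's floor, 16 mm above the worktop. x points into the housing, z up. Moves with the tray. Open gap between lip and housing: 50 mm along x with the tray home, 98 mm between the tray's 8 mm high side rims.
- blue_face (a point): blue facing plate on the OUTER side of the blue lip, 4 mm thick, 104 mm wide, 26 mm tall. Origin: centre of its outer face (the side away from the housing), 29 mm above the worktop, 10 mm further out than the lip's inner face. x points inwards, into the housing.
- orange_housing: white fixed housing of the orange-lipped tray: 170 (x) x 128 (y) x 65 mm high, clear window on top. Origin: centre of its underside, on the worktop. x points from its open front to its back; the front is at x = -85 mm. The tray comes out of the front, towards the robot. It stands turned by up to about 13 degrees.
- orange_tray (a joint): slide of the orange-lipped tray along its rails, in m: 0 = fully home in its housing, 0.110 = drawn fully out against its stop. Starts 50 to 90 mm out; the tray is empty. Sliding resistance about 1.5 N plus light damping; no spring, it stays where it is left. The tray travels along minus x of orange_housing as it comes out.
- orange_lip (a point): orange upright lip across the front end of the orange tray, 104 mm wide (y), 30 mm tall, 10 mm thick with its facing. Origin: middle of its INNER face (towards the housing), at its foot on the tray's floor, 16 mm above the worktop. x points into the housing, z up. Moves with the tray. Open gap between lip and housing: 50 mm along x with the tray home, 98 mm between the tray's 8 mm high side rims.
- orange_face (a point): orange facing plate on the OUTER side of the orange lip, 4 mm thick, 104 mm wide, 26 mm tall. Origin: centre of its outer face (the side away from the housing), 29 mm above the worktop, 10 mm further out than the lip's inner face. x points inwards, into the housing.
- blue_seat (a point): centre of the square black seat for the dish on the blue tray, on the tray's floor (16 mm above the worktop); frame 60 mm square inside, 6 mm high, 125 mm inwards of the lip's inner face; it moves with the tray.
- dish: covered clear culture dish with a pink fill, 56 mm across, 16 to 17 mm high, about 30 g, loose in the seat of the blue tray. Origin: centre of its underside.
- medium_bottle: bystander: amber bottle with a red cap, 48 mm across, 100 mm high, loose. Origin: centre of its underside.
- tip_box: bystander: yellow pipette-tip box with a clear lid, 112 x 77 x 58 mm high, loose. Origin: centre of its underside.
- waste_pot: bystander: white pot with a green lid, 58 mm across, 64 mm high, loose. Origin: centre of its underside.

How it is judged:
On the way, in this order (a step that is already met when the one before it is completed fails the run):
1. the orange tray is pushed home (within 5 mm) while the blue tray is still in (value of joint orange_tray below 0.005 m and value of joint blue_tray below 0.015 m), for 0.2 s.
2. the blue tray is drawn out to within 6 mm of its stop (value of joint blue_tray above 0.104 m), for 0.2 s.
At the end, for the whole second after the job is handed in: The blue tray is out to within 6 mm of its stop (at least 104 of 110 mm), the orange tray is home to within 5 mm, the dish rests flat in the blue tray's seat (within 8 mm of its centre), and bottle, tip box and pot stand within 15 mm of where they were (value of joint blue_tray above 0.104 m and value of joint orange_tray below 0.005 m and horizontal distance between dish and blue_seat below 0.008 m and z of dish in the frame of blue_seat below 0.004 m and angle between dish's own z axis and vertical below 0.1 rad and linear speed of dish below 0.02 m/s and distance of each of medium_bottle, tip_box, waste_pot from where it was at the start of the episode below 0.015 m and angle between each of medium_bottle, tip_box, waste_pot's own z axis and vertical below 0.2 rad); the robot touches nothing.
It fails at once if the two trays stand open together (blue more than 15 mm out while orange is more than 12 mm out) (value of joint blue_tray above 0.015 m and value of joint orange_tray above 0.012 m).
It fails at once if a lip is pinched between the fingers ((contact force between the fingers and blue_tray_c0 above 2 N and contact force between the fingers and blue_tray_c1 above 2 N) or (contact force between the fingers and orange_tray_c0 above 2 N and contact force between the fingers and orange_tray_c1 above 2 N)).
It fails at once if the dish is lifted out of its seat (height (world z) of dish above 0.024 m).
It fails at once if the fingers touch the dish (contact force between the fingers and dish above 0.3 N).
It fails at once if the bottle, tip box or pot is moved or tipped (distance of any of medium_bottle, tip_box, waste_pot from where it was at the start of the episode above 0.015 m or angle between any of medium_bottle, tip_box, waste_pot's own z axis and vertical above 0.2 rad).
It also fails if it takes over 48 s, if anything falls off the work surface, if the arm or the gripper's body presses on something with over 40 N, if the wrist force passes 120 N, or if a joint passes its speed limit or range.

## Working session

There is one attempt and no reset: what is moved stays moved. The work goes in short steps, Python scripts to look and compute and a tool call to move; the robot and the scene stay as the last step left them, time stands still between calls to the robot, and variables do not carry over. Pictures are saved under pics/ and viewed, on a budget of 10 in all, crops included, one or two more only if the job needs it, and the job is handed in when it is done.

Besides the shell and the picture viewer there is one more tool, called in YAML: its name, and indented under it one key for each argument. drive_tool: Moves the arm, as the interface text tells. Its arguments: {"type":"object","properties":{"increments":{"type":"array"},"squeeze":{"type":"number"}},"required":["increments"]}

```bash
mkdir -p pics; ls
cat > h.py <<'E'
import numpy as np, cv2
from bench import arm
def ray(im,px):
    u=cv2.undistortPoints(np.array([[px]],float),im['mtx'],im['dist'])[0,0]
    R=cv2.Rodrigues(np.array(im['rvec'],float))[0]
    t=np.array(im['tvec'],float).ravel()
    return -R.T@t, R.T@np.array([u[0],u[1],1])
def onz(im,px,z):
    o,d=ray(im,px); return o+d*(z-o[2])/d[2]
def save(im,n): cv2.imwrite('pics/'+n+'.png',cv2.cvtColor(im['img'],cv2.COLOR_RGB2BGR))
def blob(im,lo,hi):
    hsv=cv2.cvtColor(im['img'],cv2.COLOR_RGB2HSV); return cv2.inRange(hsv,np.array(lo),np.array(hi))
E
python3 - <<'E'
from h import *
for n in ['scene','side']:
    im=arm.get_image(n); save(im,n+'0')
    import pickle; pickle.dump(im,open(n+'0.pkl','wb'))
    o,d=ray(im,(320,240)); print(n,o,d)
s=arm.get_state(); print(s)
E
```

```text
pics
scene [1.01027994 0.58048645 0.85096119] [-0.35343995 -0.56996512 -0.7418611 ]
side [0.59186788 0.80560267 0.90449783] [ 0.0703015  -0.69904883 -0.71170028]
{'time': 0.1, 'joint_pos': array([-1.78487775e-01,  5.28392868e-01,  1.43377619e+00,  2.48718977e-05,
        1.18137508e+00, -1.78476629e-01]), 'joint_velocities': array([ 1.35212121e-03, -1.63354070e-03, -1.70880820e-03, -7.23105197e-04,
        1.42376288e-03,  3.18817005e-05]), 'tau': array([-3.02360622e-04, -4.40987206e+01, -1.77151054e+01,  6.34850166e-02,
        5.34114777e-02, -3.85449334e-05]), 'position': array([6.24395045e-01, 1.52800472e-04, 2.46656700e-01]), 'orientation': array([-3.14122212e+00,  3.23722288e-05,  3.00992915e-03]), 'ft_force': array([-0.2508192 ,  0.19059285,  0.2004549 ]), 'moment': array([ 0.00514307, -0.01349455, -0.00122627]), 'finger_gap': 0.9960832091513798}
```

View pics/scene0.png

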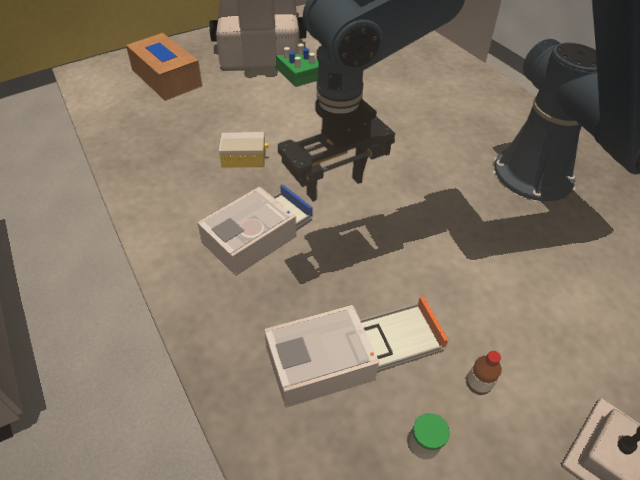

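View pics/side0.png

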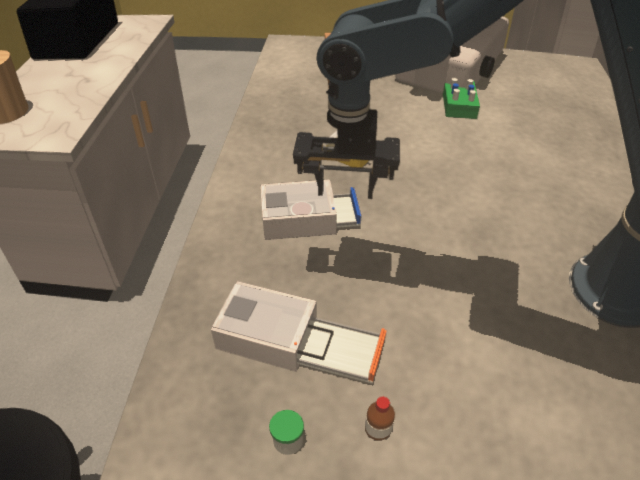

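The scene view shows the orange lip at about (432,322), the blue lip at (296,200), the bottle at (485,372), the pot at (431,432) and the tip box at (243,150). The side view has the orange lip at (377,353) and the blue lip at (355,205), partly near the fingers.

```bash
cat > m.py <<'E'
from h import *
import pickle
rng={'orange':([4,170,120],[14,255,255]),'blue':([105,130,60],[125,255,255]),'red':([0,170,100],[3,255,255]),'green':([50,120,60],[75,255,255])}
roi={'scene0':{'orange':(400,280,460,360),'blue':(260,170,330,230),'red':(470,340,510,370),'green':(400,405,460,460)},
'side0':{'orange':(360,320,395,390),'blue':(340,180,370,230),'red':(365,390,400,412),'green':(260,400,315,445)}}
for n in roi:
    im=pickle.load(open(n+'.pkl','rb'))
    for k,(a,b,c,d) in roi[n].items():
        m=blob(im,*rng[k]); z=np.zeros_like(m); z[b:d,a:c]=m[b:d,a:c]
        p=cv2.findNonZero(z)
        if p is None: print(n,k,'none');continue
        p=p[:,0].astype(float)
        if k in('orange','blue'):
            q=cv2.boxPoints(cv2.minAreaRect(p.astype(np.float32)))
            print(n,k,len(p)); 
            for x in q: print('  ',x.round(1),'z46',onz(im,x,.046)[:2].round(4),'z16',onz(im,x,.016)[:2].round(4))
        else:
            c0=p.mean(0); print(n,k,len(p),c0.round(1),onz(im,c0,.1 if k=='red' else .064)[:2].round(4))
im=pickle.load(open('side0.pkl','rb'))
for px in [(263,210),(261,184),(335,183),(337,211)]: print('blueH',onz(im,px,.065)[:2].round(3))
for px in [(216,324),(236,286),(316,306),(300,340)]: print('orH',onz(im,px,.065)[:2].round(3))
w=arm.get_image('wrist');save(w,'wrist0');print(w['mtx'],w['tool_from_camera'])
E
python3 m.py
```

```text
scene0 orange 179
   [419.3 297.4] z46 [0.5357 0.1851] z16 [0.518  0.1704]
   [422.3 295.7] z46 [0.5279 0.1847] z16 [0.5099 0.17  ]
   [447.7 339.6] z46 [0.5483 0.2867] z16 [0.5311 0.2757]
   [444.7 341.3] z46 [0.5556 0.2867] z16 [0.5386 0.2758]
scene0 blue 77
   [281. 186.] z46 [ 0.6198 -0.2288] z16 [ 0.6053 -0.2589]
   [303.7 179.9] z46 [ 0.5632 -0.2216] z16 [ 0.5465 -0.2515]
   [311. 207.] z46 [ 0.5938 -0.1336] z16 [ 0.5783 -0.1602]
   [288.3 213.1] z46 [ 0.6471 -0.1415] z16 [ 0.6336 -0.1684]
scene0 red 105 [493.7 356.3] [0.5327 0.3716]
scene0 green 918 [431.2 430.5] [0.6881 0.4102]
side0 orange 211
   [369.4 373.3] z46 [0.554  0.2892] z16 [0.5527 0.2712]
   [381.8 328.7] z46 [0.5343 0.1886] z16 [0.5323 0.1671]
   [386.4 329.9] z46 [0.5254 0.1908] z16 [0.5231 0.1693]
   [374.  374.5] z46 [0.5456 0.2911] z16 [0.544  0.2731]
side0 blue 84
   [349.8 188.3] z46 [ 0.6218 -0.2229] z16 [ 0.6229 -0.2588]
   [352.6 187.6] z46 [ 0.6151 -0.2263] z16 [ 0.6159 -0.2624]
   [359.5 214.9] z46 [ 0.5934 -0.1289] z16 [ 0.5935 -0.1616]
   [356.6 215.6] z46 [ 0.5999 -0.1258] z16 [ 0.6002 -0.1584]
side0 red 116 [382.6 402.7] [0.5326 0.3751]
side0 green 795 [286.1 425.5] [0.6871 0.4133]
blueH [ 0.815 -0.102]
blueH [ 0.837 -0.194]
blueH [ 0.658 -0.216]
blueH [ 0.645 -0.116]
orH [0.848 0.224]
orH [0.83  0.128]
orH [0.664 0.161]
orH [0.685 0.243]
[[368.47314595   0.         319.80749749]
 [  0.         368.47314595 244.55967169]
 [  0.           0.           1.        ]] [[ 9.99998653e-01 -7.95697265e-04  1.43539485e-03 -2.59694483e-05]
 [ 3.55991992e-04  9.58949945e-01  2.83575168e-01 -7.89695621e-02]
 [-1.60211180e-03 -2.83574275e-01  9.58948937e-01 -1.35757225e-01]
 [ 0.00000000e+00  0.00000000e+00  0.00000000e+00  1.00000000e+00]]
```

View pics/wrist0.png

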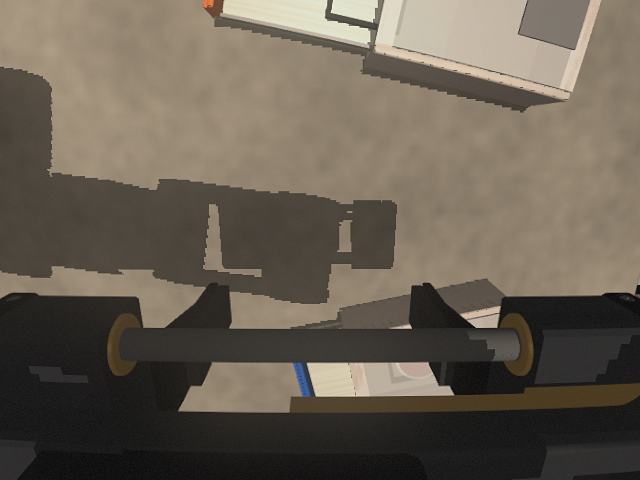

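The wrist view shows the orange tray at the top (lip near (212,8)) and the blue lip at (303,378), with nothing under the hand. The orange face is at about (0.537, 0.239), with the housing yawed about -0.2 rad. I'll move there with the fingers shut.

drive_tool:
  increments:
    - {"offset":[-1.8,-3.5,0],"twist":[0,0,0],"gripper":0}
    - {"offset":[-3.7,-7,0],"twist":[0,0,0],"gripper":0}
    - {"offset":[-5.6,-10.5,0],"twist":[0,0,0],"gripper":0}
    - {"offset":[-7.4,-14,0],"twist":[0,0,0],"gripper":0}
    - {"offset":[-9.2,-17.5,0],"twist":[0,0,0],"gripper":0}
  squeeze: 10

```text
time: 0.57
position: [0.5317, 0.1763, 0.2473]
orientation: [-3.142, 0.001, 0.001]
ft_force: [0.9, -0.3, -0.4]
finger_gap: 0.71
```

drive_tool:
  increments:
    - {"offset":[-1.8,-3.3,0],"twist":[0,0,0.1],"gripper":0}
    - {"offset":[-3.7,-6,1],"twist":[0,0,0.2],"gripper":0}
    - {"offset":[-3.9,-7.3,3],"twist":[0,0,0.2],"gripper":0}
    - {"offset":[-3.9,-7.3,6],"twist":[0,0,0.2],"gripper":0}
    - {"offset":[-3.9,-7.3,9],"twist":[0,0,0.2],"gripper":0}

```text
time: 0.98
position: [0.4939, 0.2497, 0.1575]
orientation: [-3.125, 0.309, -0.005]
ft_force: [0.5, -0.1, -0.8]
finger_gap: 0.323
```

```bash
cat > look.py <<'E'
from h import *
import sys,pickle
from scipy.spatial.transform import Rotation as Ro
tag=sys.argv[1]
s=arm.get_state(); w=arm.get_image('wrist'); save(w,tag)
R=Ro.from_rotvec(s['orientation']).as_matrix(); T=np.eye(4);T[:3,:3]=R;T[:3,3]=s['position']
M=np.linalg.inv(T@np.array(w['tool_from_camera'])); w['rvec']=cv2.Rodrigues(M[:3,:3])[0]; w['tvec']=M[:3,3]
pickle.dump(w,open(tag+'.pkl','wb'))
print('t',s['time'],'p',s['position'].round(4),'rv',s['orientation'].round(3),'F',s['ft_force'].round(2),'gap',round(s['finger_gap'],3),'yaw',np.arctan2(R[1,0],R[0,0]).round(3))
E
python3 look.py wrist1
```

```text
t 0.9833 p [0.4939 0.2497 0.1575] rv [-3.125  0.309 -0.005] F [ 0.55 -0.09 -0.85] gap 0.323 yaw -0.197
```

View pics/wrist1.png

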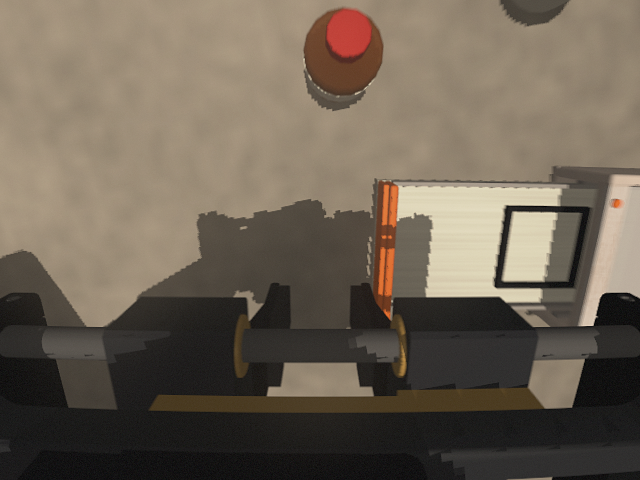

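The lip's outer edge runs from about (376,181) to (372,300), almost parallel to the hand's y. The bottle at (345,50) is well clear.

Run:
```python
from h import *
import pickle
w=pickle.load(open('wrist1.pkl','rb'))
m=blob(w,[4,150,100],[16,255,255]); 
P=[]
for r in range(190,291,10):
    c=np.where(m[r,360:405])[0]
    if len(c): 
        a=onz(w,(360+c[0],r),.042); b=onz(w,(360+c[-1],r),.046); P.append(a); print(r,360+c[0],360+c[-1],a.round(4)[:2],b.round(4)[:2])
for px in [(592,180),(583,320)]: print(onz(w,px,.065))
```

```text
190 383 397 [0.5453 0.284 ] [0.554  0.2828]
200 382 396 [0.5436 0.2773] [0.5524 0.2762]
210 382 396 [0.5425 0.2703] [0.5514 0.2694]
220 382 395 [0.5415 0.2633] [0.5498 0.2626]
230 379 394 [0.5383 0.2566] [0.5481 0.2557]
240 381 394 [0.5386 0.2491] [0.5471 0.2485]
250 380 394 [0.5368 0.2419] [0.546  0.2413]
260 379 393 [0.5349 0.2345] [0.5443 0.234 ]
270 379 392 [0.5338 0.2269] [0.5425 0.2267]
280 378 392 [0.5319 0.2193] [0.5415 0.219 ]
290 378 391 [0.5307 0.2115] [0.5397 0.2114]
[0.67539551 0.26880083 0.065     ]
[0.67035579 0.16851023 0.065     ]
```

drive_tool:
  increments:
    - {"offset":[0,0,3],"twist":[0,0,0],"gripper":0}
    - {"offset":[0,0,6],"twist":[0,0,0],"gripper":0}
    - {"offset":[0,0,9],"twist":[0,0,0],"gripper":0}
    - {"offset":[0,0,10.8],"twist":[0,0,0],"gripper":0}
    - {"offset":[0,0,10.8],"twist":[0,0,0],"gripper":0}

```text
time: 1.45
position: [0.4917, 0.2471, 0.0464]
orientation: [3.123, -0.314, -0.012]
ft_force: [0.1, 0.2, 0.7]
finger_gap: 0.013
```

drive_tool:
  increments:
    - {"offset":[1.2,0,0],"twist":[0,0,0],"gripper":0}
    - {"offset":[2.2,0,0],"twist":[0,0,0],"gripper":0}
    - {"offset":[3.0,0,0],"twist":[0,0,0],"gripper":0}
    - {"offset":[3.8,0,0],"twist":[0,0,0],"gripper":0}
    - {"offset":[4.6,0,0],"twist":[0,0,0],"gripper":0}

```text
time: 1.87
position: [0.5404, 0.2389, 0.051]
orientation: [-3.125, 0.315, -0.002]
ft_force: [-2.7, 1.4, 0.2]
finger_gap: 0.007
```

drive_tool:
  increments:
    - {"offset":[0.9,0,0],"twist":[0,0,0],"gripper":0}
    - {"offset":[1.8,0,0],"twist":[0,0,0],"gripper":0}
    - {"offset":[2.7,0,0],"twist":[0,0,0],"gripper":0}
    - {"offset":[3.6,0,0],"twist":[0,0,0],"gripper":0}
    - {"offset":[4.5,0,0],"twist":[0,0,0],"gripper":0}

```text
time: 2.28
position: [0.5839, 0.2297, 0.0495]
orientation: [3.126, -0.314, -0.001]
ft_force: [-1.9, -0.4, 1.9]
finger_gap: 0.006
```

drive_tool:
  increments:
    - {"offset":[0.2,0,0],"twist":[0,0,0],"gripper":0}
    - {"offset":[0.4,0,0],"twist":[0,0,0],"gripper":0}
    - {"offset":[0.6,0,0],"twist":[0,0,0],"gripper":0}
    - {"offset":[0.8,0,0],"twist":[0,0,0],"gripper":0}
    - {"offset":[1.0,0,0],"twist":[0,0,0],"gripper":0}

```text
time: 2.7
position: [0.5925, 0.228, 0.0493]
orientation: [3.126, -0.313, -0.002]
ft_force: [-1.0, 0.2, -0.2]
finger_gap: 0.007
```

drive_tool:
  increments:
    - {"offset":[0.2,0,0],"twist":[0,0,0],"gripper":0}
    - {"offset":[0.4,0,0],"twist":[0,0,0],"gripper":0}
    - {"offset":[0.6,0,0],"twist":[0,0,0],"gripper":0}
    - {"offset":[0.7,0,0],"twist":[0,0,0],"gripper":0}
    - {"offset":[0.8,0,0],"twist":[0,0,0],"gripper":0}

```text
time: 3.12
position: [0.6008, 0.2263, 0.0494]
orientation: [3.126, -0.314, -0.001]
ft_force: [-1.3, -1.6, -0.8]
finger_gap: 0.007
```

drive_tool:
  increments:
    - {"offset":[0.2,0,0],"twist":[0,0,0],"gripper":0}
    - {"offset":[0.4,0,0],"twist":[0,0,0],"gripper":0}
    - {"offset":[0.5,0,0],"twist":[0,0,0],"gripper":0}
    - {"offset":[0.6,0,0],"twist":[0,0,0],"gripper":0}
    - {"offset":[0.6,0,0],"twist":[0,0,0],"gripper":0}

```text
time: 3.53
position: [0.6071, 0.2251, 0.0495]
orientation: [-3.126, 0.314, -0.001]
ft_force: [-0.2, -0.3, -0.4]
finger_gap: 0.002
```

Run:
```python
from h import *
im=arm.get_image('side'); cv2.imwrite('pics/side1.png',cv2.cvtColor(cv2.resize(im['img'][260:400,180:420],None,fx=3,fy=3,interpolation=cv2.INTER_CUBIC),cv2.COLOR_RGB2BGR))
import pickle;pickle.dump(im,open('side1.pkl','wb'))
```

```text
(no output)
```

View pics/side1.png

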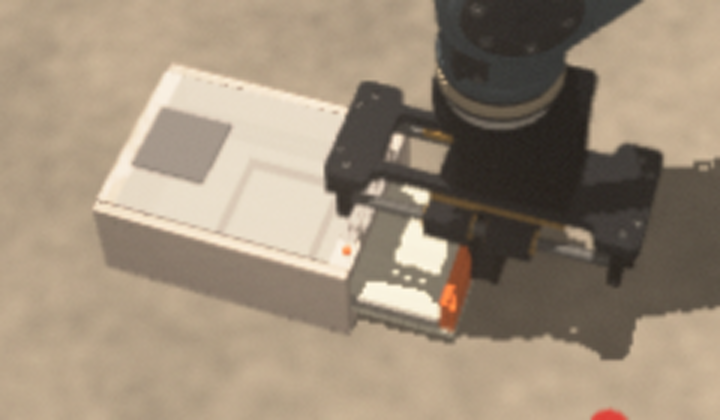

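The lip is in contact at crop (455,290), leaving a gap to the housing of about 55 to 60 mm. It needs another few mm, so I'll push on until the force rises.

drive_tool:
  increments:
    - {"offset":[0.1,0,0],"twist":[0,0,0],"gripper":0}
    - {"offset":[0.2,0,0],"twist":[0,0,0],"gripper":0}
    - {"offset":[0.3,0,0],"twist":[0,0,0],"gripper":0}
    - {"offset":[0.4,0,0],"twist":[0,0,0],"gripper":0}
    - {"offset":[0.5,0,0],"twist":[0,0,0],"gripper":0}

```text
time: 4.0
position: [0.6117, 0.2242, 0.0496]
orientation: [-3.126, 0.314, -0.0]
ft_force: [-1.6, -0.3, 1.0]
finger_gap: 0.007
```

drive_tool:
  increments:
    - {"offset":[0.1,0,0],"twist":[0,0,0],"gripper":0}
    - {"offset":[0.2,0,0],"twist":[0,0,0],"gripper":0}
    - {"offset":[0.3,0,0],"twist":[0,0,0],"gripper":0}
    - {"offset":[0.4,0,0],"twist":[0,0,0],"gripper":0}
    - {"offset":[0.5,0,0],"twist":[0,0,0],"gripper":0}

```text
time: 4.42
position: [0.6121, 0.2241, 0.0496]
orientation: [3.125, -0.314, -0.015]
ft_force: [-11.0, 2.8, 8.0]
finger_gap: 0.005
```

The force rose to 11 N and the hand stopped, so the tray is home. Next I back off, lift and go over to blue.

drive_tool:
  increments:
    - {"offset":[0,0,0],"twist":[0,0,0],"gripper":0}
    - {"offset":[0,0,0],"twist":[0,0,0],"gripper":0}
    - {"offset":[-0.5,0,0],"twist":[0,0,0],"gripper":0}
    - {"offset":[-2,0,0],"twist":[0,0,0],"gripper":0}
    - {"offset":[-3.5,0,0],"twist":[0,0,0],"gripper":0}

```text
time: 4.83
position: [0.5843, 0.2302, 0.0501]
orientation: [-3.125, 0.314, -0.009]
ft_force: [0.2, -0.2, -0.8]
finger_gap: 0.001
```

drive_tool:
  increments:
    - {"offset":[-1,0,-3],"twist":[0,0,0],"gripper":0}
    - {"offset":[-1,0,-7],"twist":[0,0,-0.1],"gripper":0}
    - {"offset":[-1,0,-11],"twist":[0,0,-0.2],"gripper":0}
    - {"offset":[-1,0,-15],"twist":[0,0,-0.3],"gripper":0}
    - {"offset":[-1,0,-17],"twist":[0,0,-0.4],"gripper":0}

```text
time: 5.25
position: [0.5761, 0.2328, 0.2256]
orientation: [-3.124, -0.322, -0.02]
ft_force: [1.4, 0.5, 0.5]
finger_gap: 0.003
```

```bash
python3 look.py wrist2
python3 - <<'E'
from h import *
im=arm.get_image('side')
import pickle;pickle.dump(im,open('side2.pkl','wb'))
cv2.imwrite('pics/side2.png',cv2.cvtColor(np.vstack([cv2.resize(im['img'][270:380,200:400],None,fx=3,fy=3),cv2.resize(im['img'][165:255,240:440],None,fx=3,fy=3)]),cv2.COLOR_RGB2BGR))
E
```

```text
t 5.25 p [0.5761 0.2328 0.2256] rv [-3.124 -0.322 -0.02 ] F [1.43 0.52 0.53] gap 0.003 yaw 0.205
```

View pics/side2.png

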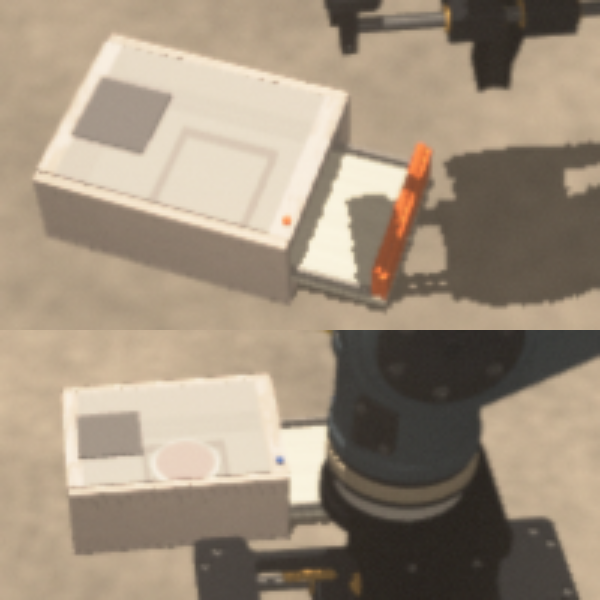

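Orange is home, with the lip at crop (400,225) and a gap that looks like blue's. Next, hover near the blue lip.

drive_tool:
  increments:
    - {"offset":[-0.9,3.8,0],"twist":[0,0,0],"gripper":0}
    - {"offset":[-1.8,7.6,0],"twist":[0,0,0],"gripper":0}
    - {"offset":[-2.7,11.4,0],"twist":[0,0,0],"gripper":0}
    - {"offset":[-3.6,15.2,0],"twist":[0,0,0],"gripper":0}
    - {"offset":[-4.5,19,0],"twist":[0,0,0],"gripper":0}

```text
time: 5.77
position: [0.5659, 0.0351, 0.2185]
orientation: [3.126, 0.312, 0.0]
ft_force: [0.2, -0.0, -0.5]
finger_gap: 0.007
```

drive_tool:
  increments:
    - {"offset":[-0.9,3.8,0],"twist":[0,0,0],"gripper":0}
    - {"offset":[-1.8,7.6,0],"twist":[0,0,0],"gripper":0}
    - {"offset":[-2.7,11.4,0],"twist":[0,0,0],"gripper":0}
    - {"offset":[-3.6,15.2,0],"twist":[0,0,0],"gripper":0}
    - {"offset":[-4.5,19,0],"twist":[0,0,0],"gripper":0}

```text
time: 6.18
position: [0.5594, -0.1605, 0.2184]
orientation: [3.126, 0.311, -0.0]
ft_force: [0.8, 0.6, -0.6]
finger_gap: 0.004
```

drive_tool:
  increments:
    - {"offset":[-0.5,1.5,1],"twist":[0,0,0],"gripper":0}
    - {"offset":[-1,3,2],"twist":[0,0,0],"gripper":0}
    - {"offset":[-1,3,4],"twist":[0,0,0],"gripper":0}
    - {"offset":[-1,3,6],"twist":[0,0,0],"gripper":0}
    - {"offset":[-1,3,6],"twist":[0,0,0],"gripper":0}

```text
time: 6.6
position: [0.5532, -0.1892, 0.1549]
orientation: [-3.122, -0.309, 0.01]
ft_force: [-0.8, 0.7, 0.1]
finger_gap: 0.004
```

```bash
python3 look.py wrist3
```

```text
t 6.6 p [ 0.5532 -0.1892  0.1549] rv [-3.122 -0.309  0.01 ] F [-0.76  0.69  0.06] gap 0.004 yaw 0.197
```

View pics/wrist3.png

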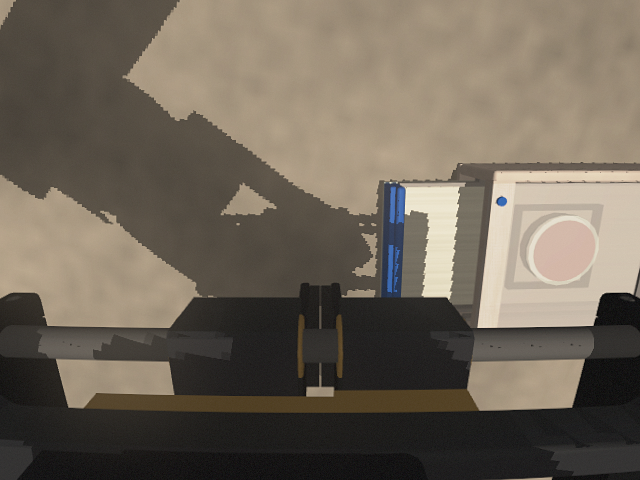

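The blue lip runs almost vertically in the image at columns 383 to 404, with its far end at row 183. The housing front edge runs from (493,183) to (480,320), and the fingers are at column 320.

Run:
```python
from h import *
import pickle
w=pickle.load(open('wrist3.pkl','rb'))
m=blob(w,[100,120,40],[125,255,255]); P=[]
for r in range(186,295,12):
    c=np.where(m[r,370:420])[0]
    b=onz(w,(370+c[-1],r),.046); P.append(b[:2]); print(r,370+c[0],370+c[-1],b[:2].round(4))
P=np.array(P); k=np.polyfit(P[:,1],P[:,0],1); print('slope',k[0],'yaw',-np.arctan(k[0]), 'end',onz(w,(395,182),.046))
for px in [(496,170),(493,183),(480,320)]: print(onz(w,px,.065).round(4))
```

```text
Traceback (most recent call last):
IndexError: index -1 is out of bounds for axis 0 with size 0
```

Run:
```python
from h import *
import pickle
w=pickle.load(open('wrist3.pkl','rb'))
hsv=cv2.cvtColor(w['img'],cv2.COLOR_RGB2HSV); print(hsv[200,380:410:2].tolist())
m=blob(w,[100,100,40],[130,255,255]); P=[]
for r in range(186,295,8):
    c=np.where(m[r,370:420])[0]
    if not len(c): continue
    b=onz(w,(370+c[-1],r),.046); P.append(b[:2]); print(r,370+c[0],370+c[-1],b[:2].round(4))
P=np.array(P); k=np.polyfit(P[:,1],P[:,0],1); print('slope',k[0],'yaw',-np.arctan(k[0]), 'end',onz(w,(395,182),.046))
for px in [(496,170),(493,183),(480,320)]: print(onz(w,px,.065).round(4))
```

```text
[[18, 49, 93], [17, 49, 99], [116, 51, 80], [112, 62, 78], [112, 62, 78], [110, 143, 153], [109, 149, 185], [109, 151, 183], [114, 67, 76], [112, 101, 101], [109, 149, 181], [109, 153, 178], [110, 146, 150], [22, 33, 239], [23, 32, 234]]
186 392 394 [ 0.5921 -0.1329]
194 390 404 [ 0.6    -0.1367]
202 390 404 [ 0.6013 -0.142 ]
210 390 404 [ 0.6027 -0.1472]
218 390 403 [ 0.6035 -0.1527]
226 390 403 [ 0.6049 -0.1581]
234 390 402 [ 0.6057 -0.1637]
242 389 402 [ 0.6071 -0.1693]
250 388 402 [ 0.6086 -0.1749]
258 384 401 [ 0.6094 -0.1807]
266 383 401 [ 0.611  -0.1865]
274 383 401 [ 0.6125 -0.1923]
282 382 400 [ 0.6134 -0.1984]
290 382 400 [ 0.615  -0.2043]
slope -0.2539156332755133 yaw 0.24866055615829863 end [ 0.59206004 -0.13021466  0.046     ]
[ 0.647  -0.1091  0.065 ]
[ 0.6477 -0.1171  0.065 ]
[ 0.6693 -0.2081  0.065 ]
```

drive_tool:
  increments:
    - {"offset":[2.5,0.1,0],"twist":[0,0,-0.02],"gripper":0}
    - {"offset":[5,0.2,0],"twist":[0,0,-0.02],"gripper":0}
    - {"offset":[8.2,0.3,0],"twist":[0,0,-0.02],"gripper":0}
    - {"offset":[8.2,0.3,1],"twist":[0,0,-0.02],"gripper":0}
    - {"offset":[8.2,0.3,2],"twist":[0,0,-0.02],"gripper":0}

```text
time: 7.07
position: [0.6395, -0.1761, 0.1407]
orientation: [3.119, 0.347, 0.007]
ft_force: [-0.9, 0.3, 0.5]
finger_gap: 0.003
```

```bash
python3 look.py wrist4;  python3 - <<'E'
from h import *
im=arm.get_image('side')
cv2.imwrite('pics/side4.png',cv2.cvtColor(cv2.resize(im['img'][140:260,240:440],None,fx=3,fy=3),cv2.COLOR_RGB2BGR))
w=cv2.imread('pics/wrist4.png')
E
```

```text
t 7.0667 p [ 0.6395 -0.1761  0.1407] rv [3.119 0.347 0.007] F [-0.95  0.29  0.5 ] gap 0.003 yaw 0.222
```

View pics/wrist4.png

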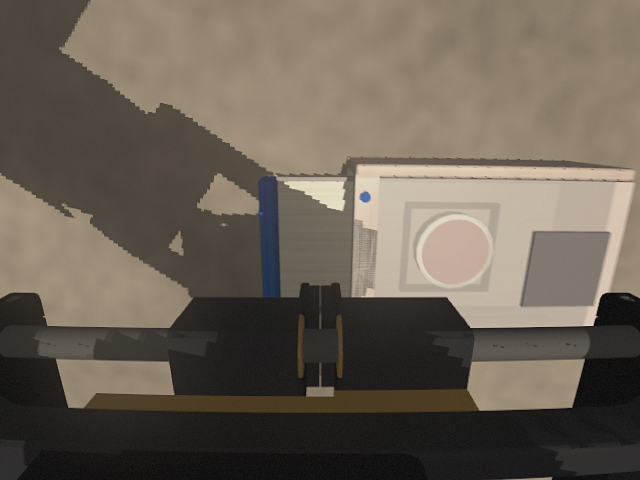

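The fingers at column 320 hang over the gap between the lip (column 270) and the housing front (column 352). I'm shifting 5 mm toward the lip, then descending.

drive_tool:
  increments:
    - {"offset":[-0.5,0,0],"twist":[0,0,0],"gripper":0}
    - {"offset":[-0.5,0,1],"twist":[0,0,0],"gripper":0}
    - {"offset":[-0.5,0,2.5],"twist":[0,0,0],"gripper":0}
    - {"offset":[-0.5,0,3.5],"twist":[0,0,0],"gripper":0}
    - {"offset":[-0.5,0,3.5],"twist":[0,0,0],"gripper":0}

```text
time: 7.58
position: [0.6297, -0.1768, 0.1021]
orientation: [-3.12, -0.343, 0.007]
ft_force: [-0.7, 0.4, -0.9]
finger_gap: 0.002
```

drive_tool:
  increments:
    - {"offset":[0,0,1],"twist":[0,0,0],"gripper":0}
    - {"offset":[0,0,2],"twist":[0,0,0],"gripper":0}
    - {"offset":[0,0,3],"twist":[0,0,0],"gripper":0}
    - {"offset":[0,0,4],"twist":[0,0,0],"gripper":0}
    - {"offset":[0,0,4],"twist":[0,0,0],"gripper":0}

```text
time: 8.0
position: [0.6304, -0.1766, 0.0618]
orientation: [-3.12, -0.345, 0.006]
ft_force: [-0.7, 1.1, -0.9]
finger_gap: 0.004
```

drive_tool:
  increments:
    - {"offset":[0,0,0.5],"twist":[0,0,0],"gripper":0}
    - {"offset":[0,0,1],"twist":[0,0,0],"gripper":0}
    - {"offset":[0,0,1.3],"twist":[0,0,0],"gripper":0}
    - {"offset":[0,0,1.3],"twist":[0,0,0],"gripper":0}
    - {"offset":[0,0,1.3],"twist":[0,0,0],"gripper":0}

```text
time: 8.42
position: [0.6319, -0.1773, 0.0515]
orientation: [3.123, 0.345, 0.0]
ft_force: [0.0, -0.9, -0.3]
finger_gap: 0.006
```

drive_tool:
  increments:
    - {"offset":[-0.3,0,0],"twist":[0,0,0],"gripper":0}
    - {"offset":[-0.6,0,0],"twist":[0,0,0],"gripper":0}
    - {"offset":[-0.9,0,0],"twist":[0,0,0],"gripper":0}
    - {"offset":[-1.2,0,0],"twist":[0,0,0],"gripper":0}
    - {"offset":[-1.5,0,0],"twist":[0,0,0],"gripper":0}

```text
time: 8.83
position: [0.6174, -0.1806, 0.0518]
orientation: [3.123, 0.344, 0.002]
ft_force: [1.9, 0.9, -0.7]
finger_gap: 0.004
```

drive_tool:
  increments:
    - {"offset":[-0.4,0,0],"twist":[0,0,0],"gripper":0}
    - {"offset":[-0.8,0,0],"twist":[0,0,0],"gripper":0}
    - {"offset":[-1.2,0,0],"twist":[0,0,0],"gripper":0}
    - {"offset":[-1.6,0,0],"twist":[0,0,0],"gripper":0}
    - {"offset":[-2.0,0,0],"twist":[0,0,0],"gripper":0}

```text
time: 9.25
position: [0.5975, -0.185, 0.0517]
orientation: [3.122, 0.345, 0.001]
ft_force: [1.1, 0.3, 1.0]
finger_gap: 0.005
```

drive_tool:
  increments:
    - {"offset":[-0.5,0,0],"twist":[0,0,0],"gripper":0}
    - {"offset":[-1.0,0,0],"twist":[0,0,0],"gripper":0}
    - {"offset":[-1.5,0,0],"twist":[0,0,0],"gripper":0}
    - {"offset":[-2.0,0,0],"twist":[0,0,0],"gripper":0}
    - {"offset":[-2.5,0,0],"twist":[0,0,0],"gripper":0}

```text
time: 9.67
position: [0.5729, -0.1906, 0.0516]
orientation: [3.123, 0.345, 0.0]
ft_force: [1.1, 0.6, 1.6]
finger_gap: 0.004
```

```bash
python3 look.py wrist5;  python3 - <<'E'
from h import *
im=arm.get_image('side')
cv2.imwrite('pics/side5.png',cv2.cvtColor(cv2.resize(im['img'][140:390,200:440],None,fx=2.3,fy=2.3),cv2.COLOR_RGB2BGR))
E
```

```text
t 9.6667 p [ 0.5729 -0.1906  0.0516] rv [3.123 0.345 0.   ] F [1.06 0.6  1.56] gap 0.004 yaw 0.22
```

View pics/side5.png

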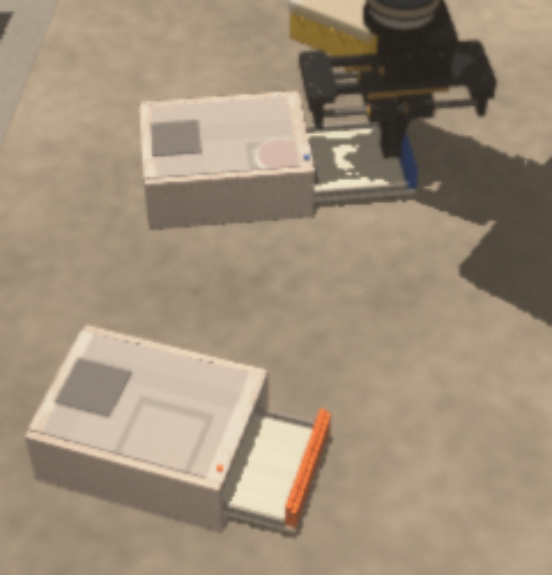

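The blue tray is about 45 mm out, with the finger behind its lip at crop (395,150). The orange tray is still home and the dish is seated, so I'll keep pulling.

drive_tool:
  increments:
    - {"offset":[-0.5,0,0],"twist":[0,0,0],"gripper":0}
    - {"offset":[-1.0,0,0],"twist":[0,0,0],"gripper":0}
    - {"offset":[-1.5,0,0],"twist":[0,0,0],"gripper":0}
    - {"offset":[-2.0,0,0],"twist":[0,0,0],"gripper":0}
    - {"offset":[-2.5,0,0],"twist":[0,0,0],"gripper":0}

```text
time: 10.18
position: [0.5485, -0.1961, 0.0515]
orientation: [3.122, 0.345, 0.0]
ft_force: [1.0, -0.2, -0.8]
finger_gap: 0.003
```

drive_tool:
  increments:
    - {"offset":[-0.4,0,0],"twist":[0,0,0],"gripper":0}
    - {"offset":[-0.8,0,0],"twist":[0,0,0],"gripper":0}
    - {"offset":[-1.2,0,0],"twist":[0,0,0],"gripper":0}
    - {"offset":[-1.6,0,0],"twist":[0,0,0],"gripper":0}
    - {"offset":[-2.0,0,0],"twist":[0,0,0],"gripper":0}

```text
time: 10.6
position: [0.5291, -0.2003, 0.0515]
orientation: [3.123, 0.345, 0.0]
ft_force: [2.9, -0.3, -0.6]
finger_gap: 0.007
```

drive_tool:
  increments:
    - {"offset":[-0.2,0,0],"twist":[0,0,0],"gripper":0}
    - {"offset":[-0.4,0,0],"twist":[0,0,0],"gripper":0}
    - {"offset":[-0.6,0,0],"twist":[0,0,0],"gripper":0}
    - {"offset":[-0.8,0,0],"twist":[0,0,0],"gripper":0}
    - {"offset":[-1.0,0,0],"twist":[0,0,0],"gripper":0}

```text
time: 11.02
position: [0.5196, -0.2024, 0.0516]
orientation: [3.123, 0.345, 0.0]
ft_force: [1.2, 0.3, -1.1]
finger_gap: 0.008
```

drive_tool:
  increments:
    - {"offset":[-0.2,0,0],"twist":[0,0,0],"gripper":0}
    - {"offset":[-0.4,0,0],"twist":[0,0,0],"gripper":0}
    - {"offset":[-0.6,0,0],"twist":[0,0,0],"gripper":0}
    - {"offset":[-0.7,0,0],"twist":[0,0,0],"gripper":0}
    - {"offset":[-0.7,0,0],"twist":[0,0,0],"gripper":0}

```text
time: 11.43
position: [0.5124, -0.2039, 0.0516]
orientation: [-3.122, -0.345, 0.001]
ft_force: [-0.2, -1.1, 0.3]
finger_gap: 0.007
```

drive_tool:
  increments:
    - {"offset":[-0.1,0,0],"twist":[0,0,0],"gripper":0}
    - {"offset":[-0.2,0,0],"twist":[0,0,0],"gripper":0}
    - {"offset":[-0.3,0,0],"twist":[0,0,0],"gripper":0}
    - {"offset":[-0.4,0,0],"twist":[0,0,0],"gripper":0}
    - {"offset":[-0.4,0,0],"twist":[0,0,0],"gripper":0}

```text
time: 11.85
position: [0.5121, -0.2041, 0.0517]
orientation: [3.122, 0.341, 0.011]
ft_force: [9.6, 6.6, -5.1]
finger_gap: 0.009
```

At the stop: about 12 N and no further motion. I'm unhooking with a small inward move, then lifting straight up.

drive_tool:
  increments:
    - {"offset":[0,0,0],"twist":[0,0,0],"gripper":0}
    - {"offset":[0,0,0],"twist":[0,0,0],"gripper":0}
    - {"offset":[0.4,0,0],"twist":[0,0,0],"gripper":0}
    - {"offset":[0.8,0,0],"twist":[0,0,0],"gripper":0}
    - {"offset":[1.0,0,0],"twist":[0,0,0],"gripper":0}

```text
time: 12.27
position: [0.5187, -0.2025, 0.0515]
orientation: [-3.122, -0.346, 0.001]
ft_force: [-0.2, -0.2, 0.4]
finger_gap: 0.005
```

drive_tool:
  increments:
    - {"offset":[0,0,-1],"twist":[0,0,0],"gripper":0}
    - {"offset":[0,0,-3],"twist":[0,0,0],"gripper":0}
    - {"offset":[0,0,-6],"twist":[0,0,0],"gripper":0}
    - {"offset":[0,0,-9],"twist":[0,0,0],"gripper":0}
    - {"offset":[0,0,-12],"twist":[0,0,0],"gripper":0}

```text
time: 12.68
position: [0.5178, -0.2025, 0.1732]
orientation: [-3.122, -0.344, 0.002]
ft_force: [1.1, -0.2, 0.2]
finger_gap: 0.004
```

drive_tool:
  increments:
    - {"offset":[-1,-3,-1],"twist":[0,0,0],"gripper":0}
    - {"offset":[-2,-6,-2],"twist":[0,0,0],"gripper":0}
    - {"offset":[-3,-9,-3],"twist":[0,0,0],"gripper":0}
    - {"offset":[-4,-12,-4],"twist":[0,0,0],"gripper":0}
    - {"offset":[-4,-15,-5],"twist":[0,0,0],"gripper":0}

```text
time: 13.1
position: [0.4436, -0.0637, 0.2223]
orientation: [-3.122, -0.343, 0.005]
ft_force: [0.4, 0.4, 0.4]
finger_gap: 0.006
```

```bash
python3 look.py wrist6;  python3 - <<'E'
from h import *
im=arm.get_image('scene'); import pickle;pickle.dump(im,open('scene6.pkl','wb'))
save(im,'scene6')
i2=arm.get_image('side'); pickle.dump(i2,open('side6.pkl','wb')); save(i2,'side6')
E
```

```text
t 13.1 p [ 0.4436 -0.0637  0.2223] rv [-3.122 -0.343  0.005] F [0.37 0.43 0.43] gap 0.006 yaw 0.219
```

View pics/scene6.png

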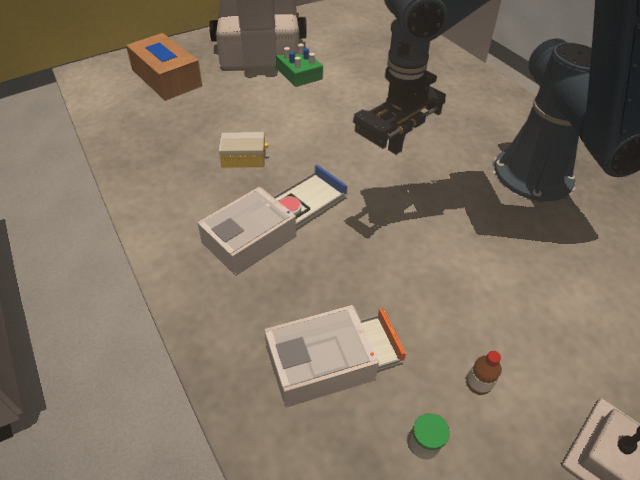

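The hand is clear. The blue tray is out (lip at (331,179)) with the dish in its seat at (289,205), the orange tray is in (lip at (392,335)), and the bystanders are in place. One quick numeric check, then I'll hand in.

```bash
python3 - <<'E'
from h import *
import pickle
rng={'orange':([4,170,120],[16,255,255]),'blue':([105,130,60],[125,255,255]),'red':([0,170,100],[3,255,255]),'green':([50,120,60],[75,255,255])}
u={'orange':np.array([.98,-.2]),'blue':np.array([.976,.217])}
R={'side0':{'orange':(360,320,395,390),'blue':(340,180,370,230),'red':(365,390,400,412),'green':(260,400,315,445)},
'side6':{'orange':(310,300,360,380),'blue':(370,165,430,250),'red':(365,390,400,412),'green':(260,400,315,445)}}
o={}
for n in R:
    im=pickle.load(open(n+'.pkl','rb'))
    for k,(a,b,c,d) in R[n].items():
        m=blob(im,*rng[k]); p=np.argwhere(m[b:d,a:c])[:,::-1]+[a,b]
        if len(p): o[n,k]=onz(im,p.mean(0),{'red':.1,'green':.064}.get(k,.035))[:2]; print(n,k,len(p),p.mean(0).round(1),o[n,k].round(4))
for k in u: print(k,'travel inward mm',1000*(o['side6',k]-o['side0',k])@u[k])
for k in('red','green'): print(k,1000*(o['side6',k]-o['side0',k]))
E
python3 -c "
import cv2
i=cv2.imread('pics/side6.png');cv2.imwrite('pics/side6c.png',cv2.resize(i[150:390,200:450],None,fx=2.4,fy=2.4))"
```

```text
side0 orange 211 [377.7 351.9] [0.5397 0.235 ]
side0 blue 84 [354.7 201.6] [ 0.6073 -0.1873]
side0 red 116 [382.6 402.7] [0.5326 0.3751]
side0 green 795 [286.1 425.5] [0.6871 0.4133]
side6 orange 224 [333.7 340.9] [0.6244 0.2183]
side6 blue 67 [399.3 198.1] [ 0.4992 -0.2117]
side6 red 117 [382.5 402.7] [0.5326 0.375 ]
side6 green 795 [286.1 425.5] [0.6871 0.4133]
orange travel inward mm 86.32161271937142
blue travel inward mm -110.72845747591691
red [ 0.03813875 -0.08571583]
green [0. 0.]
```

View pics/side6c.png

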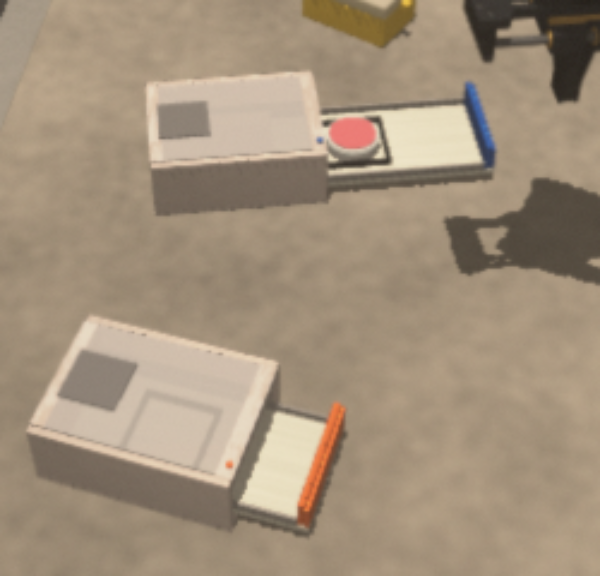

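The blue tray has travelled about 110 mm and its dish sits flat in the seat at crop (353,138). The orange tray moved in about 86 mm to its stop, and the hand is away from everything.

```bash
python3 -c "
from bench import arm
print(arm.sign_off())"
```

```text
the job is handed in; nothing more can be done
None
```

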